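# Empty the vial tray and snap the discard tub shut

## Robot

A 6-joint arm with a two-finger parallel gripper is mounted at the origin on the work surface. World frame = base frame: x ahead of the robot, y to its left, z up, the work surface at z = 0. Lengths are in m, angles in rad, forces in N, time in s.
With the tool pointing down it reaches from about 0.35 to 0.775 m from the base axis. Payload 7.3 kg.
Tool frame: the origin (TCP) lies at the very end of the fingers, on their centre line; the grasp point (between the pads) lies 19 mm behind it; z points along the fingers, y is the line along which they close (so a half turn about z gives the same grasp; the last joint's range is limited). The gripper opens to 92 mm and grips with 3 to 60 N. Pads are 19 mm wide; open, the fingers measure 130 mm over their backs; the gripper's body (75 mm by 190 mm) begins 47 mm behind the grasp point.
Start: joints at [-1.455, 0.342, 1.524, -0, 1.275, -0.146], TCP at [0.136, -0.507, 0.227] pointing down, gripper open.
Joint ranges: [-2.53, 2.53], [-0.77, 2.02], [0.04, 2.7], [-1, 4.14], [0.28, 2.66], [-3.11, 3.11]. Speed limits (rad/s): [2.57, 2.57, 3.14, 3.14, 3.14, 3.14].

## Interface

Orientations are given as [roll, pitch, yaw] about the fixed x, y, z axes, in that order (R = Rz(yaw) Ry(pitch) Rx(roll)).
In Python, from cell import robot gives the robot as it stands.
- The arm moves only by the tool apply_moves, never from a script. Its argument "motion" is text: rows parted by semicolons, each of 7 numbers parted by spaces: the opening in per cent of the stroke, from 0 (shut) to 100 (fully open), then the shift along the tool's x, y, z in cm, then the turn, a rotation vector about the tool's x, y, z in rad. A call has 1 to 20 rows; each row shifts and turns the commanded pose from where the row before left it, along the tool's axes as they then stand; what a row does not reach is not made up. A row lasts 1/8 s, in which the tool goes at most 62.5 mm and 10.7 degrees, less where a joint would pass 70% of its speed; a pose out of reach is approached as far as the arm can. A call with a gripper value outside its range is refused whole. The fingers move at their own pace and stop on an object; "force" is the grip in N (left out, the last holds). Time passes only in rows, so rows that do not move let the fingers close. It gives the time, the measured TCP pose, the force, the opening and the grip force at its end, in the units of the state.
- robot.observe(): the state, without advancing time (a new reading comes with each control period).
- robot.read_camera(name): name is "scene" or "side" or "wrist"; returns a dict with "img" (384x512x3 uint8, red, green, blue), "fovy" (degrees; the focal length in pixels is half the picture's height over the tangent of half this angle, whatever the lens; pixels are square), "cx", "cy" (the principal point, pixels), "k1" (the pictures are not rectified: a ray, as slopes to the right and down, at radius r is drawn at 1 + k1 r^2 times it, then the intrinsics apply), "R" (3x3) and "t" (3): a world point X has camera coordinates R X + t; the wrist camera has in their place "hand_eye" (4x4, takes a point from camera to tool coordinates, whose origin is the TCP and whose axes are the flange's). Camera axes: x right, y down, z forward; pixel columns grow to the right and rows downward; lengths in m; the calibration is good to about 2 mm. A picture is of the moment at which its call begins: read the wrist's pose just before it. There is no depth.
- robot.hand_in(): hands the job in; it is judged then, once.
Trained networks look in a picture, given as the dict that the camera call returned (one of the last four; its "shot" number tells which), for a name from the list of things; names that differ only in an ending like _2 or _b are one class to them, and where a whole thing is asked for, a point or a joint stands for the part that bears it (a point fixed in the world has none). Each returns a list of dicts, best first, with "score" (0 to 1); they miss things now and then, are a little off and sometimes report something else, mostly with a low value. They report only what shows in the picture. A call takes as long as a camera call. They do not tell look-alikes from the thing itself.
- robot.search_frame(target, picture): "centre" ([x, y, z] in m, in world coordinates, good to about 4 mm: the middle of the surface that is visible of it).
- robot.trace(target, picture): "pixels" (384x512 bool, what is visible of it).
The state is a dict: "time": time; "qpos": joint angles; "qvel": joint speeds; "joint_efforts": joint torques, N m; "tool_pos": TCP position; "tool_rot": TCP orientation; "contact_force": force on the tool from outside, world axes, zero at the start; "torque": the same for the moment, N m; "opening": finger opening in m; "grip_force": force on a finger pad.
Only numpy, scipy, OpenCV 4.12 (cv2) and the standard library are available. Lean on these libraries where they do the work, as an engineer would, in place of code of your own. Each camera call takes 0.05 s, during which the arm holds its last target. There are 200 camera calls.

## Task

Tip all four used sample vials from the open-ended tray into the discard tub, and stand the empty tray back on the bench, upright. Then put the lid on the tub and press it down until both clips snap over it and it is fully home. Finish while still holding the lid down: keep pushing firmly with the gripper, do not let go or back off. Leave the bottle, the jar and the slide box where they are.

Things in the scene. Friction and masses are not known exactly. Their poses are not given: they have to be found in the camera images.
- tub: square open discard tub, white plastic, fixed to the bench: 160 x 160 mm outside, 110 mm high, walls and floor 5 mm (opening 150 x 150 mm). Origin: centre of its underside; z up; its x and y axes run along its sides. The two clips stand at its +y and -y sides
- tub_mouth (a point): centre of the tub's opening, at rim height, 110 mm above the bench
- clip_left (a joint): sprung steel clip, 40 mm wide, at the tub's +y side: how far (m) it is pushed outwards; 0 = relaxed, 0.014 = stop. The lid, pushed down, drives both clips outwards; snapping past them takes about 8 to 15 N in all, rising as the plate's underside comes from 26 to 12 mm above the rim, then dropping suddenly; pushed on, the lid stops on the rim and the clips spring back over it
- clip_left_nose (a point): innermost point of that clip's rounded nose (radius 5 mm), 75 mm from the tub's centre when relaxed, so that it overhangs the seated lid's edge by 5 mm, and 11.5 mm above the rim. Above it the clip slopes outwards (25 degrees from the vertical) up to 31 mm above the rim, to lead the lid in
- clip_right (a joint): the same clip at the tub's -y side, 0 = relaxed, grows outwards
- clip_right_nose (a point): innermost point of the right clip's rounded nose
- lid: white plastic lid, about 150 g, lying right way up on the bench: plate 160 x 160 x 6 mm with rounded edges; beneath it a plug for the tub's opening, 144 mm square, 8 mm deep, then 136 mm square, 7 mm deeper (on the bench the plate's underside is 15 mm up). Any quarter turn fits. Origin: centre of the plate's underside, which comes to rest on the rim; z up
- lid_grip (a point): centre of the lid's upright handle bar, 26 mm above the plate's underside. The bar is 60 mm long along the lid's x, 16 mm thick along its y, and stands 35 mm above the plate (top 41 mm above the plate's underside)
- tray: bare metal pouring tray, about 160 g: 150 mm (x) by 90 mm (y), floor 4 mm thick, walls 4 mm thick and 36 mm high on three sides; the -x end is open. The four vials stand in it. Origin: centre of its underside; z up
- tray_grip (a point): centre of the tray's bridge handle, 75 mm above the tray's underside, over its middle: a bar 90 mm long along the tray's y, 12 mm thick along its x, 18 mm high, on two uprights at the side walls; 57 mm clear above the floor (the vials pass beneath)
- tray_spout (a point): middle of the floor's edge at the tray's open (-x) end
- vial_1_mid (a point): middle of capped sample vial 1, a cylinder 26 mm across and 38 mm high, about 25 g, at first upright in the tray; vials slide on the floor from about 40 degrees of tilt, surely at 60
- vial_2_mid (a point): middle of capped sample vial 2, a cylinder 26 mm across and 38 mm high, about 25 g, at first upright in the tray; vials slide on the floor from about 40 degrees of tilt, surely at 60
- vial_3_mid (a point): middle of capped sample vial 3, a cylinder 26 mm across and 38 mm high, about 25 g, at first upright in the tray; vials slide on the floor from about 40 degrees of tilt, surely at 60
- vial_4_mid (a point): middle of capped sample vial 4, a cylinder 26 mm across and 38 mm high, about 25 g, at first upright in the tray; vials slide on the floor from about 40 degrees of tilt, surely at 60
- reagent_bottle: bystander: amber bottle, 60 mm across, 140 mm high; origin under its centre
- stain_jar: bystander: white jar, 64 mm across, 75 mm high; origin under its centre
- slide_box: bystander: wooden slide box, 90 x 170 x 35 mm; origin under its centre
Mind the look-alikes: they are no part of the job. Several things have the shape of the lid; the one meant has the colours described above.

How it is judged:
By the outcome, as a careful person would: the job done as asked, in the order asked, and still so for the second after the job is handed in, while the arm keeps its last pose, push and grip.
It also fails if it takes over 72 s, if anything falls off the work surface, if the arm or the gripper's body presses on something with over 40 N, if the wrist force passes 120 N, or if a joint passes its speed limit or range.

## Working session

There is one attempt and no reset: what is moved stays moved. The work goes in short steps, Python scripts to look and compute and a tool call to move; the robot and the scene stay as the last step left them, time stands still between calls to the robot, and variables do not carry over. Pictures are saved under pics/ and viewed, at most 10 in all, crops included, and the job is handed in when it is done.

Besides the shell and the picture viewer there is one more tool, called after "Request:" in YAML: its name, and indented under it one key for each argument. apply_moves: Moves the arm, as the interface text tells. Its arguments: {"type":"object","properties":{"motion":{"type":"string"},"force":{"type":"number"}},"required":["motion"]}

```bash
mkdir -p pics; ls
cat > h.py <<'E'
import numpy as np, cv2
from cell import robot
def K(p):
    f=p["img"].shape[0]/2/np.tan(np.radians(p["fovy"])/2); return f
def ext(p,st=None):
    if "R" in p: return np.array(p["R"]),np.array(p["t"])
    from scipy.spatial.transform import Rotation as Ro
    T=np.eye(4);T[:3,:3]=Ro.from_euler('xyz',st["tool_rot"]).as_matrix();T[:3,3]=st["tool_pos"]
    M=np.linalg.inv(T@np.array(p["hand_eye"]));return M[:3,:3],M[:3,3]
def proj(p,X,st=None):
    R,t=ext(p,st);c=np.atleast_2d(X)@R.T+t;s=c[:,:2]/c[:,2:];r2=(s**2).sum(1,keepdims=True)
    return s*(1+p["k1"]*r2)*K(p)+[p["cx"],p["cy"]]
def onz(p,uv,z,st=None):
    R,t=ext(p,st);d=(np.atleast_2d(uv)-[p["cx"],p["cy"]])/K(p);s=d.copy()
    for _ in range(20): s=d/(1+p["k1"]*(s**2).sum(1,keepdims=True))
    ray=np.c_[s,np.ones(len(s))]@R;o=-R.T@t
    return o+ray*((z-o[2])/ray[:,2])[:,None]
def save(p,n): cv2.imwrite(n,p["img"][:,:,::-1])
E
python3 - <<'E'
from h import *
import cv2
np.set_printoptions(precision=4,suppress=True)
print(robot.observe())
P={n:robot.read_camera(n) for n in("scene","side")}
cv2.imwrite("pics/a.png",np.vstack([cv2.resize(P[n]["img"],(800,600)) for n in ("scene",)])[:,:,::-1])
cv2.imwrite("pics/b.png",cv2.resize(P["side"]["img"],(800,600))[:,:,::-1])
for n,p in P.items():
    print(n,p["fovy"],-np.array(p["R"]).T@p["t"])
    for t in("tub","lid","lid_grip","tray","tray_grip","tray_spout","tub_mouth","clip_left_nose","clip_right_nose","vial_1_mid","reagent_bottle","stain_jar","slide_box"):
        try:
            for d in robot.search_frame(t,p): print(n,t,d["score"],np.array(d["centre"]),proj(p,d["centre"])[0])
        except Exception as e: print(t,e)
E
```

```text
pics
{'time': 0.0, 'qpos': array([-1.455 ,  0.3427,  1.525 , -0.    ,  1.2754, -0.146 ]), 'qvel': array([ 0.0001,  0.001 , -0.001 ,  0.0003, -0.0009, -0.0018]), 'joint_efforts': array([  0.0007, -43.1246, -24.4225,   0.0718,   0.056 ,  -0.0001]), 'tool_pos': array([ 0.1359, -0.5067,  0.226 ]), 'tool_rot': array([-3.1401, -0.0002,  0.2618]), 'contact_force': array([ 0.6429,  0.3849, -0.6879]), 'torque': array([-0.0241, -0.0187, -0.0486]), 'grip_force': 0.0, 'opening': 0.09204382087722797}
scene 47.568054295900176 [ 1.1613 -0.6789  0.8789]
scene lid 0.88 [0.2147 0.358  0.0191] [241.3372 150.7117]
scene lid 0.85 [0.4888 0.5637 0.0203] [332.8455 153.6328]
scene lid 0.77 [0.4681 0.3178 0.0162] [288.9226 181.4948]
scene lid 0.66 [ 0.3487 -0.0245  0.0265] [190.7261 213.4284]
scene lid 0.58 [0.7232 0.4166 0.0186] [369.6443 197.1379]
scene lid 0.16 [ 0.4482 -0.3508  0.0247] [123.4306 292.8942]
scene lid_grip 0.96 [ 0.3517 -0.0234  0.0234] [191.7464 214.4392]
scene lid_grip 0.86 [0.4651 0.3158 0.0213] [287.9366 180.2008]
scene lid_grip 0.84 [0.7207 0.4136 0.0193] [368.5579 197.091 ]
scene lid_
[... 2383 characters left out ...]
444  0.004 ] [243.6741 344.971 ]
side clip_right_nose 0.78 [ 0.5792 -0.1288  0.1156] [289.9644 254.6683]
side clip_right_nose 0.69 [0.4584 0.3169 0.0167] [248.072  170.1834]
side vial_1_mid 0.51 [ 0.4182 -0.3636  0.0409] [233.5972 348.0715]
side vial_1_mid 0.5 [0.4583 0.3164 0.0219] [248.0278 169.333 ]
side vial_1_mid 0.28 [0.5914 0.0448 0.1334] [289.7562 204.3222]
side reagent_bottle 0.9 [0.7208 0.2122 0.0828] [320.7109 176.9269]
side reagent_bottle 0.67 [ 0.4429 -0.3457  0.0076] [243.383  345.0351]
side stain_jar 0.69 [ 0.7042 -0.2278  0.0741] [336.1539 292.2642]
side stain_jar 0.66 [0.4566 0.3196 0.0182] [247.6065 169.4323]
side slide_box 0.81 [ 0.7827 -0.02    0.0326] [347.1332 238.3101]
```

View pics/a.png

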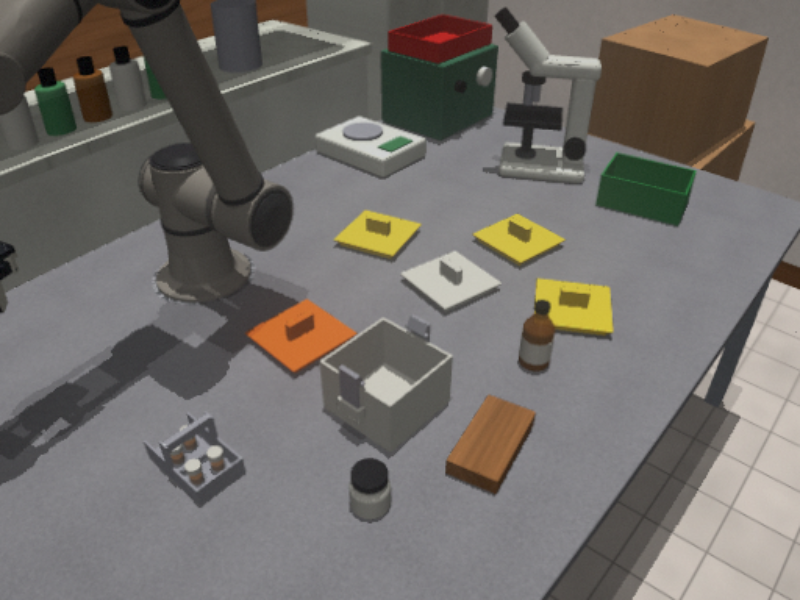

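View pics/b.png

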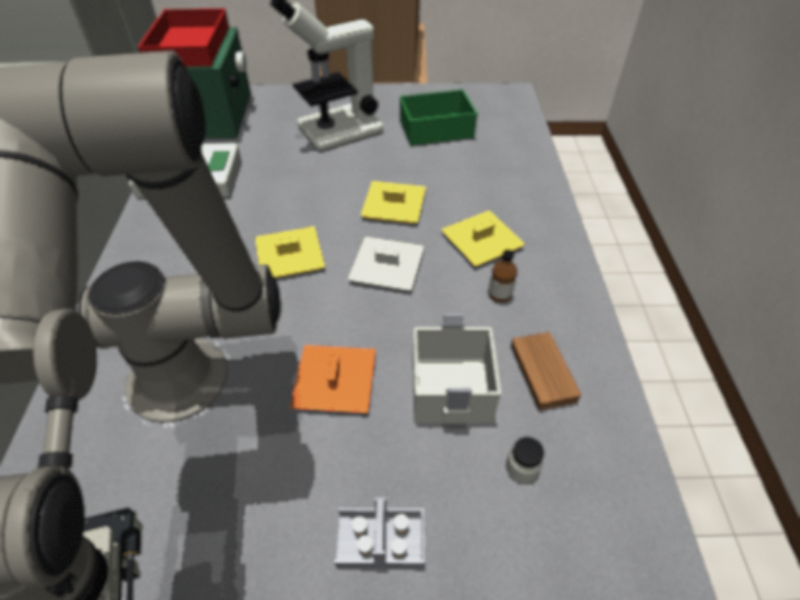

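The white square at scene (289,181) / side (248,170) fits the lid. The three yellow lids, at scene (241,151), (333,154) and (369,197), and the orange one at (191,213) are look-alikes by colour. I'll confirm this in a crop, look at the tray and fit poses with the masks.

```bash
cat >> h.py <<'E'
from scipy.optimize import minimize
def box(x0,x1,y0,y1,z0,z1): return np.array([[x,y,z] for x in(x0,x1) for y in(y0,y1) for z in(z0,z1)],float)/1000
M={"tub":[box(-80,80,-80,80,0,110)],
"lid":[box(-80,80,-80,80,0,6),box(-30,30,-8,8,6,41),box(-72,72,-72,72,-8,0)],
"tray":[box(-75,75,-45,45,0,4),box(-75,75,41,45,0,36),box(-75,75,-45,-41,0,36),box(71,75,-45,45,0,36),box(-6,6,-45,45,66,84),box(-6,6,41,45,0,84),box(-6,6,-45,-41,0,84)]}
S=3
def sil(p,name,q,z,st=None):
    m=np.zeros((384*S,512*S),np.uint8);c,s=np.cos(q[2]),np.sin(q[2])
    for b in M[name]:
        X=b@np.array([[c,s,0],[-s,c,0],[0,0,1]])+[q[0],q[1],z]
        cv2.fillConvexPoly(m,cv2.convexHull(np.round((proj(p,X,st)+.5)*S*16).astype(np.int32)),255,cv2.LINE_AA,4)
    return cv2.resize(m,(512,384),interpolation=cv2.INTER_AREA)/255.
def fit(name,q0,z,obs):  # obs: list of (picture, mask, state)
    obs=[(p,cv2.GaussianBlur(np.asarray(m,float),(0,0),1.5),s) for p,m,s in obs]
    def f(u):
        q=[u[0]/100,u[1]/100,u[2]/10]
        return sum(((cv2.GaussianBlur(sil(p,name,q,z,s),(0,0),1.5)-m)**2).sum()/m.sum() for p,m,s in obs)
    u0=np.array([q0[0]*100,q0[1]*100,q0[2]*10]);sx=np.vstack([u0,u0+[2,0,0],u0+[0,2,0],u0+[0,0,2]])
    r=minimize(f,u0,method="Nelder-Mead",options=dict(initial_simplex=sx,xatol=.01,fatol=1e-5,maxiter=250))
    return np.array([r.x[0]/100,r.x[1]/100,r.x[2]/10]),r.fun/len(obs)
def mask(name,p,near):
    best=None
    for d in robot.trace(name,p):
        m=np.asarray(d["pixels"]);ys,xs=np.nonzero(m)
        if len(xs)==0: continue
        e=np.hypot(xs.mean()-near[0],ys.mean()-near[1])
        if best is None or e<best[0]: best=(e,m,d["score"])
    return best
E
cat > fit0.py <<'E'
from h import *
np.set_printoptions(precision=4,suppress=True)
P={n:robot.read_camera(n) for n in("scene","side")}
G={"tub":([.592,-.04,.05],{"scene":(248,238),"side":(288,234)},0,[0]),"lid":([.463,.317,.1],{"scene":(289,181),"side":(248,169)},.015,[0,1.57]),"tray":([.443,-.35,0],{"scene":(124,292),"side":(243,346)},0,[0,3.14])}
for n,(q0,nr,z,yw) in G.items():
    o=[]
    for c in P:
        b=mask(n,P[c],nr[c])
        if b is None: print("none",n,c);continue
        print(n,c,b[0],b[2],b[1].sum())
        if b[0]<25: o.append((P[c],b[1],None))
    for y in yw:
        print(n,*fit(n,[q0[0],q0[1],q0[2]+y],z,o))
        for k in o: print("   single",*fit(n,[q0[0],q0[1],q0[2]+y],z,[k]))
a=cv2.resize(P["scene"]["img"][260:325,85:160],None,fx=5,fy=5,interpolation=2)
b=cv2.resize(P["side"]["img"][310:370,205:280],None,fx=5,fy=5,interpolation=2)
c=cv2.resize(P["scene"]["img"][150:210,250:330],None,fx=4,fy=4,interpolation=2)
I=np.zeros((580,760,3),np.uint8);I[:325,:375]=a;I[:300,380:755]=b;I[330:570,:320]=c
cv2.imwrite("pics/c.png",I[:,:,::-1])
E
python3 fit0.py
```

```text
tub scene 5.52131878832247 0.96 4911
tub side 5.623245228584889 0.63 3312
tub [ 0.5886 -0.0346 -0.0182] 0.02659877886185267
   single [ 0.5874 -0.0343 -0.0073] 0.023756014711494494
   single [ 0.5899 -0.0342 -0.0279] 0.027466497806520065
lid scene 1.7568302197957364 0.97 1310
lid side 0.8716054490232196 0.85 1244
lid [ 0.4558  0.3286 -0.2441] 0.005781977458367274
   single [ 0.4561  0.3272 -0.2275] 0.007406003521464737
   single [ 0.4554  0.3302 -0.2502] 0.00232187034102301
lid [0.4556 0.3286 1.3252] 0.005803594777277354
   single [0.4561 0.3271 1.343 ] 0.007364167230664379
   single [0.4555 0.3303 1.3225] 0.0023151279255056102
tray scene 2.892468045003006 0.95 1393
tray side 2.152265059171604 0.8 1770
tray [ 0.4412 -0.346  -0.0269] 0.24551878924083584
   single [ 0.4403 -0.3468 -0.032 ] 0.3011565271033302
   single [ 0.442  -0.3451 -0.025 ] 0.18600703045082445
tray [ 0.4437 -0.3461  3.1152] 0.3049080958760639
   single [ 0.4442 -0.3474  3.109 ] 0.41665816028823727
   single [ 0.4437 -0.3451  3.1247] 0.1893716223625874
```

View pics/c.png

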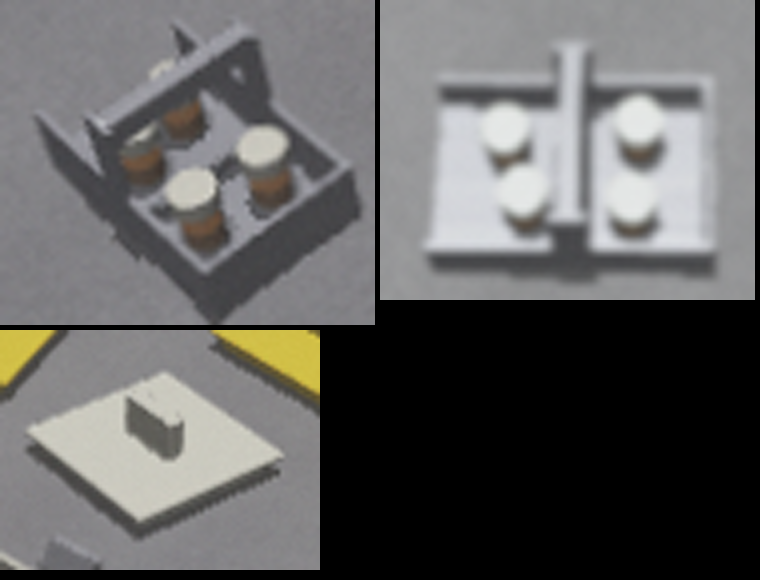

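The lid crop (scene (289,181)) shows a white plate with a grey bar, and its neighbours are yellow, so this is the lid. The tray's open end faces the robot, about -x (left in the side view), so its yaw is about -0.03. I'll probe the wrist's tilt direction first, then travel above the tray.

Request:
apply_moves:
  motion: "100 0 0 0 0 0.15 0; 100 0 0 0 0 0 0"

```text
time: 2.05
tool_pos: [0.1343, -0.5076, 0.2265]
tool_rot: [-3.141, -0.15, 0.259]
contact_force: [0.1, -0.6, 0.4]
opening: 0.0913
grip_force: 0.0
```

```bash
python3 -c "
from cell import robot
o=robot.observe();print(o['qpos'],o['tool_pos'],o['tool_rot'],[k for k in dir(robot) if k[0]!='_'])"
```

```text
[-1.54760499  0.34938416  1.52402562  0.15084649  1.30654484 -0.27763426] [ 0.13434827 -0.50763651  0.22648461] [-3.14129872 -0.14980096  0.25853724] ['IKError', 'hand_in', 'observe', 'read_camera', 'search_frame', 'trace']
```

Request:
apply_moves:
  motion: "100 0 0 0 0 -0.15 0; 100 4.2 -0.95 0 0 0 0; 100 4.2 -0.95 0 0 0 0; 100 4.2 -0.95 0 0 0 0; 100 4.2 -0.95 0 0 0 0; 100 4.2 -0.95 0 0 0 0; 100 4.2 -0.95 0 0 0 0; 100 4.2 -0.95 0 0 0 0; 100 4.2 -0.95 0 0 0 0; 100 0 0 0 0 0 -0.183; 100 0 0 0 0 0 -0.183; 100 0 0 0 0 0 -0.183; 100 0 0 0 0 0 -0.183; 100 0 0 0 0 0 -0.183; 100 0 0 0 0 0 -0.183; 100 0 0 0 0 0 -0.183; 100 0 0 0 0 0 0; 100 0 0 0 0 0 0"

```text
time: 4.3
tool_pos: [0.4409, -0.3465, 0.2268]
tool_rot: [-3.141, 0.001, 1.54]
contact_force: [-0.4, 0.7, 0.3]
opening: 0.0918
grip_force: 0.0
```

```bash
cat > w.py <<'E'
from h import *
np.set_printoptions(precision=4,suppress=True)
st=robot.observe();p=robot.read_camera("wrist")
print(st["qpos"],st["tool_pos"],st["tool_rot"])
print("hand_eye",np.array(p["hand_eye"]))
q0=[.4412,-.346,-.027];print(proj(p,[q0[0],q0[1],.04],st))
for d in robot.search_frame("tray",p)+robot.search_frame("vial_1_mid",p): print(d["score"],np.array(d["centre"]))
b=mask("tray",p,proj(p,[q0[0],q0[1],.04],st)[0])
if b: print(b[0],b[2],b[1].sum(),fit("tray",q0,0,[(p,b[1],st)]))
save(p,"pics/d.png")
E
python3 w.py
```

```text
[-0.8022  0.4077  1.4237 -0.0009  1.3098 -0.7707] [ 0.4409 -0.3465  0.2268] [-3.1412  0.0009  1.5395]
hand_eye [[ 0.0013 -0.9647 -0.2632  0.0703]
 [ 1.      0.0012  0.0007  0.0003]
 [-0.0003 -0.2632  0.9647 -0.1578]
 [ 0.      0.      0.      1.    ]]
[[252.211  173.7598]]
0.7 [ 0.4402 -0.3465  0.0089]
0.63 [ 0.4134 -0.3639  0.0386]
3.1223192197130447 0.79 6997 (array([ 0.4412, -0.3465, -0.0267]), np.float64(0.20057214796793946))
```

The wrist fit agrees with the other cameras, so I'll grasp the tray's bridge.

Request:
apply_moves:
  motion: "100 0 0 5 0 0 0; 100 0 0 5 0 0 0; 100 0 0 4 0 0 0; 100 0 0 2 0 0 0; 100 0 0 0.9 0 0 0; 100 0 0 0 0 0 0; 0 0 0 0 0 0 0; 0 0 0 0 0 0 0; 0 0 0 0 0 0 0; 0 0 0 0 0 0 0; 0 0 0 0 0 0 0; 0 0 0 0 0 0 0; 0 0 0 0 0 0 0; 0 0 0 0 0 0 0"
  force: 50

```text
time: 6.25
tool_pos: [0.4408, -0.3467, 0.0577]
tool_rot: [-3.142, 0.0, 1.543]
contact_force: [-0.1, -0.8, 0.4]
opening: 0.0166
grip_force: 0.0
```

Request:
apply_moves:
  motion: "0 0 0 0 0 0 0; 0 0 0 0 0 0 0; 0 0 0 -1 0 0 0; 0 0 0 -2.5 0 0 0; 0 0 0 -3.5 0 0 0; 0 0 0 -3.5 0 0 0; 0 0 0 -3.1 0 0 0; 0 0 0 -1.5 0 0 0; 0 0 0 -1 0 0 0; 0 0 0 0 0 0 0"

```text
time: 7.5
tool_pos: [0.4407, -0.3467, 0.2186]
tool_rot: [-3.141, -0.0, 1.543]
contact_force: [-1.0, -0.8, -2.5]
opening: 0.0115
grip_force: 50.0
```

Request:
apply_moves:
  motion: "0 1.4 0.46 0 0 0 0; 0 2.8 0.91 0 0 0 0; 0 3.7 1.2 0 0 0 0; 0 3.7 1.2 0 0 0 0; 0 3.7 1.2 0 0 0 0; 0 3.7 1.2 0 0 0 0; 0 3.7 1.2 0 0 0 0; 0 3.7 1.2 0 0 0 0; 0 3.7 1.2 0 0 0 0; 0 3.7 1.2 0 0 0 0; 0 3.7 1.2 0 0 0 0; 0 2.7 0.9 0 0 0 0; 0 1.4 0.46 0 0 0 0; 0 0 0 0 0 0 0"

```text
time: 9.25
tool_pos: [0.5873, 0.0661, 0.218]
tool_rot: [-3.14, 0.0, 1.544]
contact_force: [0.0, -0.0, -2.6]
opening: 0.0118
grip_force: 50.0
```

Request:
apply_moves:
  motion: "0 0 0 0 0 0 -0.1; 0 0 0 0 0 0 -0.16; 0 0 0 0 0 0 -0.16; 0 0 0 0 0 0 -0.16; 0 0 0 0 0 0 -0.16; 0 0 0 0 0 0 -0.16; 0 0 0 0 0 0 -0.16; 0 0 0 0 0 0 -0.16; 0 0 0 0 0 0 -0.16; 0 0 0 0 0 0 -0.12; 0 0 0 0 0 0 -0.08; 0 0 0 0 0 0 0; 0 0 0 0 0 0 0"

```text
time: 10.88
tool_pos: [0.5875, 0.0646, 0.2186]
tool_rot: [-3.141, -0.0, 3.12]
contact_force: [-0.2, 0.6, -1.7]
opening: 0.0117
grip_force: 50.0
```

Run:
```python
from h import *
o=robot.observe();print(o['qpos'],o['tool_pos'],o['tool_rot'],o['opening'],o['grip_force'])
a,b=robot.read_camera("scene"),robot.read_camera("side")
cv2.imwrite("pics/e.png",np.hstack([cv2.resize(a["img"][120:320,150:350],(400,400)),cv2.resize(b["img"][120:320,190:390],(400,400))])[:,:,::-1])
```

```text
[-1.99649420e-02  4.70113274e-01  1.34652029e+00 -2.53128519e-04
  1.32525971e+00 -1.56946250e+00] [0.58748368 0.06460648 0.21862032] [-3.14134673e+00 -3.00298991e-04  3.12035541e+00] 0.01168806372443869 49.992669224739075
```

View pics/e.png

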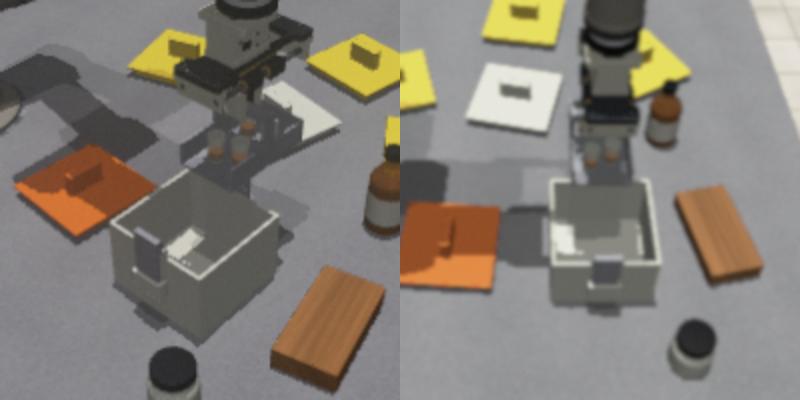

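The tray is held over the tub's +y half with its open end facing -y and the vials still standing. Now I'll pour, pivoting about the spout.

Request:
apply_moves:
  motion: "0 0 -0.57 -0.72 -0.1 0 0; 0 0 -0.57 -0.72 -0.1 0 0; 0 0 -0.57 -0.72 -0.1 0 0; 0 0 -0.57 -0.72 -0.1 0 0; 0 0 -0.57 -0.72 -0.1 0 0; 0 0 -0.28 -0.37 -0.05 0 0; 0 0 -0.28 -0.37 -0.05 0 0; 0 0 -0.28 -0.37 -0.05 0 0; 0 0 -0.28 -0.37 -0.05 0 0; 0 0 -0.28 -0.37 -0.05 0 0; 0 0 -0.28 -0.37 -0.05 0 0; 0 0 -0.28 -0.37 -0.05 0 0; 0 0 -0.28 -0.37 -0.05 0 0; 0 0 -0.57 -0.72 -0.1 0 0; 0 0 -0.57 -0.72 -0.1 0 0; 0 0 -0.57 -0.72 -0.1 0 0; 0 0 0 0 0 0 0; 0 0 0 0 0 0 0; 0 0 0 0 0 0 0"

```text
time: 13.35
tool_pos: [0.586, -0.0319, 0.2553]
tool_rot: [1.944, 0.002, 3.124]
contact_force: [-0.2, -0.1, -1.5]
opening: 0.0115
grip_force: 50.0
```

Run:
```python
from h import *
o=robot.observe();print(o['qpos'],o['tool_pos'],o['tool_rot'],o['opening'],o['grip_force'],o['contact_force'])
a,b=robot.read_camera("scene"),robot.read_camera("side")
cv2.imwrite("pics/f.png",np.hstack([cv2.resize(a["img"][120:320,150:350],(400,400)),cv2.resize(b["img"][120:320,190:390],(400,400))])[:,:,::-1])
for p in(a,b): print([(d["score"],d["centre"]) for d in robot.search_frame("vial_1_mid",p)])
```

```text
[-0.62920093  0.75981134  1.29787598  0.92771917  1.87722687 -2.28122376] [ 0.58597312 -0.03185723  0.25534564] [1.94351433e+00 1.87904747e-03 3.12386911e+00] 0.011530250229716068 49.993042945861816 [-0.20547134 -0.11528925 -1.50834116]
[(0.3, [0.5955, -0.0257, 0.0602])]
[(0.58, [0.7232, 0.2121, 0.0845])]
```

View pics/f.png

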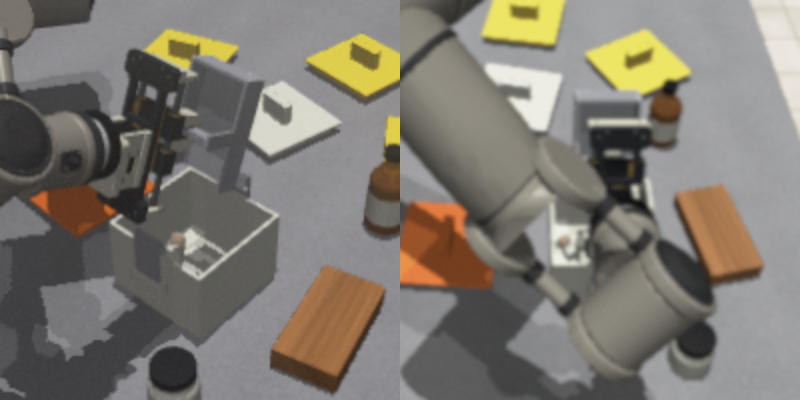

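The tray is tilted 69° and vials lie on the tub's floor. The wrist now carries 1.5 N, about the empty tray's weight, so all four are out. Next I'll tilt back, return and set the tray down.

Request:
apply_moves:
  motion: "0 0 0.72 1.18 0.15 0 0; 0 0 0.72 1.18 0.15 0 0; 0 0 0.72 1.18 0.15 0 0; 0 0 0.72 1.18 0.15 0 0; 0 0 0.72 1.18 0.15 0 0; 0 0 0.72 1.18 0.15 0 0; 0 0 0.72 1.18 0.15 0 0; 0 0 0.72 1.18 0.15 0 0; 0 0 0 0 0 0 0.16; 0 0 0 0 0 0 0.16; 0 0 0 0 0 0 0.16; 0 0 0 0 0 0 0.16; 0 0 0 0 0 0 0.16; 0 0 0 0 0 0 0.16; 0 0 0 0 0 0 0.16; 0 0 0 0 0 0 0.16; 0 0 0 0 0 0 0.16; 0 0 0 0 0 0 0.14; 0 0 0 0 0 0 0; 0 0 0 0 0 0 0"

```text
time: 16.05
tool_pos: [0.5875, 0.0656, 0.219]
tool_rot: [-3.141, -0.0, 1.546]
contact_force: [-0.1, -0.4, -0.7]
opening: 0.0115
grip_force: 50.0
```

Request:
apply_moves:
  motion: "0 -4.6 -1.5 0 0 0 0; 0 -4.6 -1.5 0 0 0 0; 0 -4.6 -1.5 0 0 0 0; 0 -4.6 -1.5 0 0 0 0; 0 -4.6 -1.5 0 0 0 0; 0 -4.6 -1.5 0 0 0 0; 0 -4.6 -1.5 0 0 0 0; 0 -4.6 -1.5 0 0 0 0; 0 -4.6 -1.5 0 0 0 0; 0 0 0 0 0 0 0; 0 0 0 5 0 0 0; 0 0 0 5 0 0 0; 0 0 0 4 0 0 0; 0 0 0 1.3 0 0 0; 0 0 0 0.3 0 0 0; 0 0 0 0.3 0 0 0; 0 0 0 0 0 0 0"

```text
time: 18.18
tool_pos: [0.4417, -0.3451, 0.061]
tool_rot: [3.14, 0.002, 1.543]
contact_force: [0.4, 0.8, -2.0]
opening: 0.0112
grip_force: 50.0
```

Request:
apply_moves:
  motion: "0 0 0 0.2 0 0 0; 0 0 0 0.1 0 0 0; 0 0 0 0 0 0 0; 0 0 0 0 0 0 0"

```text
time: 18.68
tool_pos: [0.4413, -0.3449, 0.0577]
tool_rot: [3.141, 0.001, 1.543]
contact_force: [-0.7, 1.5, 6.3]
opening: 0.0114
grip_force: 50.0
```

Request:
apply_moves:
  motion: "100 0 0 0 0 0 0; 100 0 0 0 0 0 0; 100 0 0 0 0 0 0; 100 0 0 0 0 0 0; 100 0 0 -1 0 0 0; 100 0 0 -5 0 0 0; 100 0 0 -5 0 0 0; 100 0 0 -5 0 0 0; 100 0 0 -5 0 0 0; 100 0 0 -3 0 0 0; 100 4.5 2 0 0 0 0; 100 4.5 2 0 0 0 0; 100 4.5 2 0 0 0 0; 100 4.5 2 0 0 0 0; 100 4.5 2 0 0 0 0; 100 4.5 2 0 0 0 0; 100 4.4 1.8 0 0 0 0; 100 0 0 0 0 0 0; 100 0 0 0 0 0 0"

```text
time: 21.05
tool_pos: [0.5876, -0.035, 0.2972]
tool_rot: [3.142, 0.001, 1.543]
contact_force: [-0.1, 0.8, 0.6]
opening: 0.0921
grip_force: 0.0
```

```bash
cat > t.py <<'E'
from h import *
np.set_printoptions(precision=4,suppress=True)
M["tub"]+=[box(-20,20,75,90,117,141),box(-20,20,-90,-75,117,141)]
st=robot.observe();p=robot.read_camera("wrist")
print(st["tool_pos"],st["tool_rot"],p["fovy"])
q0=[.588,-.035,-.018];b=mask("tub",p,proj(p,[q0[0],q0[1],.08],st)[0])
if b: print(b[0],b[2],b[1].sum(),fit("tub",q0,0,[(p,b[1],st)]))
for t in("tub_mouth","clip_left_nose","clip_right_nose","vial_1_mid"):
    for d in robot.search_frame(t,p): print(t,d["score"],np.array(d["centre"]))
s=robot.read_camera("scene")
for d in robot.search_frame("tray",s): print("tray",d)
cv2.imwrite("pics/g.png",np.hstack([p["img"][:,:,::-1],cv2.resize(s["img"][250:340,80:160],None,fx=3.2,fy=4.2667)[:,:,::-1]]))
np.save("wrist.npy",dict(p=dict(p),st=st),allow_pickle=True)
E
python3 t.py
```

```text
[ 0.5876 -0.035   0.2972] [3.1415 0.0007 1.5431] 67.99800493297782
1.5911016333951677 0.69 15669 (array([ 0.5892, -0.0359, -0.012 ]), np.float64(0.09513695819383688))
tub_mouth 0.7 [ 0.5874 -0.0417  0.0232]
clip_left_nose 0.61 [0.5871 0.0477 0.1393]
clip_left_nose 0.6 [0.7836 0.003  0.0335]
clip_right_nose 0.84 [ 0.5856 -0.1194  0.1323]
vial_1_mid 0.82 [ 0.5886 -0.0798  0.027 ]
tray {'centre': [0.4473, -0.3453, 0.0127], 'score': 0.58}
tray {'centre': [0.7241, -0.2275, 0.0616], 'score': 0.21}
```

View pics/g.png

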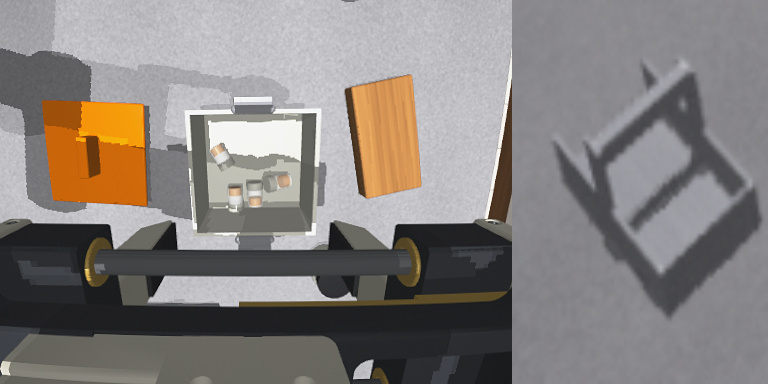

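All four vials lie in the tub, at wrist pixels (221,155), (235,197), (254,194) and (280,182). The tray stands empty and upright. I'll refine the tub's pose from its rim edges.

```bash
cat > rim.py <<'E'
from h import *
np.set_printoptions(precision=4,suppress=True)
D=np.load("wrist.npy",allow_pickle=True).item();p,st=D["p"],D["st"]
g=p["img"].astype(float).mean(2);u=np.linspace(-.9,.9,120)
def ring(h,q):
    pts=np.concatenate([np.c_[u*h,u*0+h],np.c_[u*h,u*0-h],np.c_[u*0+h,u*h],np.c_[u*0-h,u*h]])
    c,s=np.cos(q[2]),np.sin(q[2]);X=pts@np.array([[c,s],[-s,c]])+q[:2]
    uv=proj(p,np.c_[X,np.full(len(X),.11)],st).astype(np.float32)
    return cv2.remap(cv2.GaussianBlur(g,(0,0),.7).astype(np.float32),uv[:,:1].copy(),uv[:,1:].copy(),1).ravel()
def f(v):
    q=[v[0]/1000,v[1]/1000,v[2]/100]
    return -(2*ring(.0775,q)-ring(.0725,q)-ring(.0825,q)).clip(-120,120).mean()
best=min((minimize(f,[589+a,-36+b,-1.2+c],method="Nelder-Mead",options=dict(initial_simplex=np.array([[589+a,-36+b,-1.2+c]]*4)+np.vstack([np.zeros(3),np.eye(3)*2]))) for a in(-3,0,3) for b in(-3,0,3) for c in(-2,0,2)),key=lambda r:r.fun)
print(best.x,best.fun)
q=[best.x[0]/1000,best.x[1]/1000,best.x[2]/100];print([ring(h,q).reshape(4,-1).mean(1) for h in(.0725,.0775,.0825)])
E
python3 rim.py
```

```text
[589.3227 -36.4192  -1.8225] -90.67141723632812
[array([141.7054, 108.5449,  94.9225,  91.9005], dtype=float32), array([199.0908, 178.0023, 205.4635, 201.2237], dtype=float32), array([158.2524, 168.3299, 171.1348, 147.9985], dtype=float32)]
```

Request:
apply_moves:
  motion: "100 4.5 -1.8 0 0 0 0; 100 4.5 -1.8 0 0 0 0; 100 4.5 -1.8 0 0 0 0; 100 4.5 -1.8 0 0 0 0; 100 4.5 -1.8 0 0 0 0; 100 4.5 -1.8 0 0 0 0; 100 4.5 -1.8 0 0 0 0; 100 4.4 -1.6 0 0 0 0; 100 0 0 0 0 0 -0.17; 100 0 0 0 0 0 -0.17; 100 0 0 0 0 0 -0.17; 100 0 0 0 0 0 -0.17; 100 0 0 0 0 0 -0.17; 100 0 0 0 0 0 -0.17; 100 0 0 0 0 0 -0.17; 100 0 0 0 0 0 -0.17; 100 0 0 0 0 0 0; 100 0 0 0 0 0 0"

```text
time: 23.7
tool_pos: [0.456, 0.3281, 0.2969]
tool_rot: [3.142, 0.0, 2.899]
contact_force: [1.1, 0.6, 0.3]
opening: 0.0918
grip_force: 0.0
```

```bash
cat > l.py <<'E'
from h import *
np.set_printoptions(precision=4,suppress=True)
st=robot.observe();p=robot.read_camera("wrist")
print(st["tool_pos"],st["tool_rot"],st["qpos"])
q0=[.4557,.3286,-.243];b=mask("lid",p,proj(p,[q0[0],q0[1],.02],st)[0])
if b:
    ys,xs=np.nonzero(b[1]);print(b[0],b[2],b[1].sum(),p["img"][b[1]].mean(0),fit("lid",q0,.015,[(p,b[1],st)]),(xs.min(),xs.max(),ys.min(),ys.max()))
E
python3 l.py
```

```text
[0.456  0.3281 0.2969] [3.1416 0.0001 2.8994] [ 0.4874  0.3691  1.2907 -0.0001  1.4817 -0.8412]
4.520705223180369 0.7 10588 [189.9758 190.1648 184.4045] (array([ 0.4535,  0.3299, -0.2429]), np.float64(0.0042827586346365475)) (np.int64(200), np.int64(307), np.int64(108), np.int64(209))
```

Request:
apply_moves:
  motion: "100 0.2 0.1 5 0 0 0; 100 0 0 6 0 0 0; 100 0 0 6 0 0 0; 100 0 0 5 0 0 0; 100 0 0 3 0 0 0; 100 0 0 1.5 0 0 0; 100 0 0 0.8 0 0 0; 100 0 0 0 0 0 0; 0 0 0 0 0 0 0; 0 0 0 0 0 0 0; 0 0 0 0 0 0 0; 0 0 0 0 0 0 0; 0 0 0 0 0 0 0; 0 0 0 0 0 0 0; 0 0 0 0 0 0 0; 0 0 0 0 0 0 0; 0 0 0 0 0 0 0; 0 0 0 0 0 0 0; 0 0 0 0 0 0 0"
  force: 60

```text
time: 26.18
tool_pos: [0.4543, 0.3296, 0.0238]
tool_rot: [-3.142, 0.0, 2.903]
contact_force: [0.7, 0.3, 0.2]
opening: 0.0152
grip_force: 60.0
```

Request:
apply_moves:
  motion: "0 0 0 -1 0 0 0; 0 0 0 -4 0 0 0; 0 0 0 -5 0 0 0; 0 0 0 -5 0 0 0; 0 0 0 -4 0 0 0; 0 0 0 -1.1 0 0 0; 0 -2.7 -4 0 0 0 0; 0 -2.7 -4 0 0 0 0; 0 -2.7 -4 0 0 0 0; 0 -2.7 -4 0 0 0 0; 0 -2.7 -4 0 0 0 0; 0 -2.7 -4 0 0 0 0; 0 -2.7 -4 0 0 0 0; 0 -2.8 -4.3 0 0 0 0; 0 0 0 0 0 0 -0.11; 0 0 0 0 0 0 -0.11; 0 0 0 0 0 0 0; 0 0 0 0 0 0 0; 0 0 0 0 0 0 0"

```text
time: 28.55
tool_pos: [0.5886, -0.0353, 0.2246]
tool_rot: [-3.142, -0.0, 3.122]
contact_force: [0.2, 0.6, -1.7]
opening: 0.0157
grip_force: 60.0
```

```bash
cat > v.py <<'E'
from h import *
np.set_printoptions(precision=4,suppress=True)
st=robot.observe();tp=st["tool_pos"];print(tp,st["tool_rot"],st["opening"],st["contact_force"])
z=tp[2]-.0088
P={n:robot.read_camera(n) for n in("scene","side")}
for n,p in P.items():
    b=mask("lid",p,proj(p,[tp[0],tp[1],z])[0])
    if b: print(n,b[0],b[2],b[1].sum(),fit("lid",[tp[0],tp[1],-.018],z,[(p,b[1],None)]))
cv2.imwrite("pics/i%d.png"%(st["time"]*10),np.hstack([cv2.resize(P["scene"]["img"][120:300,170:350],(400,400)),cv2.resize(P["side"]["img"][120:300,200:380],(400,400))])[:,:,::-1])
E
python3 v.py; ls pics
```

```text
[ 0.5886 -0.0353  0.2246] [-3.1416 -0.0005  3.1219] 0.015734802179586605 [ 0.2412  0.5802 -1.6913]
scene 4.997694095103924 0.95 2040 (array([ 0.5898, -0.038 , -0.0276]), np.float64(0.25482944590061374))
side 4.679514735965272 0.75 1709 (array([ 0.589 , -0.0365, -0.0257]), np.float64(0.43442494252212643))
a.png
b.png
c.png
d.png
e.png
f.png
g.png
i285.png
```

View pics/i285.png

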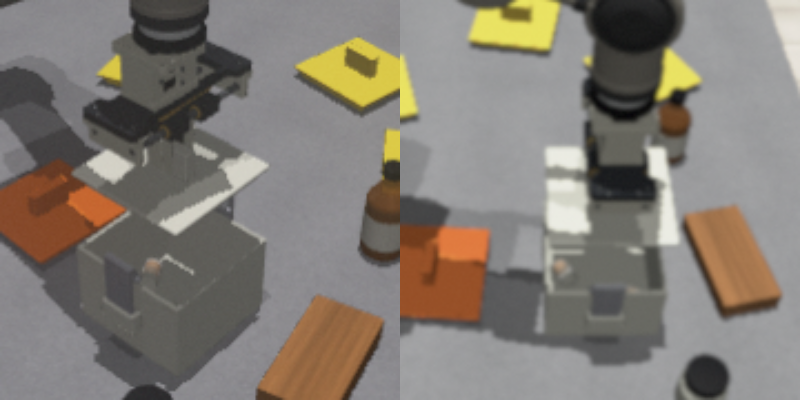

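The lid hangs level and straight over the tub in both views, but the gripper hides part of it. I'll refit with the gripper's band ignored.

```bash
cat > v2.py <<'E'
from h import *
np.set_printoptions(precision=4,suppress=True)
st=robot.observe();tp=st["tool_pos"];z=tp[2]-.0088;print(tp,st["tool_rot"])
for n,(x0,x1,y1) in {"scene":(226,269,208),"side":(281,319,217)}.items():
    p=robot.read_camera(n);b=mask("lid",p,proj(p,[tp[0],tp[1],z])[0])
    W=np.ones((384,512));W[:y1,x0:x1]=0
    m=cv2.GaussianBlur(b[1].astype(float),(0,0),1)
    f=lambda u:(W*(cv2.GaussianBlur(sil(p,"lid",[u[0]/100,u[1]/100,u[2]/10],z),(0,0),1)-m)**2).sum()
    u0=np.array([tp[0]*100,tp[1]*100,-.18])
    r=minimize(f,u0,method="Nelder-Mead",options=dict(initial_simplex=np.vstack([u0]*4)+np.vstack([np.zeros(3),np.eye(3)]),maxiter=250))
    t=mask("tub",p,proj(p,[.589,-.036,.05])[0])
    print(n,r.x/[100,100,10],r.fun/(m*W).sum(),b[2])
E
python3 v2.py
```

```text
[ 0.5887 -0.0354  0.2249] [-3.1415  0.0001  3.1226]
scene [ 0.5881 -0.0362 -0.0211] 0.034502051726294516 0.76
side [ 0.5895 -0.0346 -0.014 ] 0.008061431291012182 0.63
```

The lid sits centred within about 1–2 mm and square to the tub, so I'll lower it in stages.

Request:
apply_moves:
  motion: "0 0 0 2.5 0 0 0; 0 0 0 2.5 0 0 0; 0 0 0 1.5 0 0 0; 0 0 0 1.1 0 0 0; 0 0 0 0 0 0 0; 0 0 0 0.4 0 0 0; 0 0 0 0.4 0 0 0; 0 0 0 0.4 0 0 0; 0 0 0 0 0 0 0; 0 0 0 0 0 0 0"

```text
time: 30.3
tool_pos: [0.5891, -0.0357, 0.1371]
tool_rot: [-3.141, 0.001, 3.123]
contact_force: [1.3, -1.0, -0.2]
opening: 0.0154
grip_force: 60.0
```

Request:
apply_moves:
  motion: "0 0 0 0.2 0 0 0; 0 0 0 0.2 0 0 0; 0 0 0 0.2 0 0 0; 0 0 0 0 0 0 0"

```text
time: 30.8
tool_pos: [0.5894, -0.0357, 0.1321]
tool_rot: [-3.141, 0.002, 3.123]
contact_force: [0.1, -1.5, 6.7]
opening: 0.016
grip_force: 60.0
```

Request:
apply_moves:
  motion: "0 0 0 0.2 0 0 0; 0 0 0 0.2 0 0 0; 0 0 0 0 0 0 0"

```text
time: 31.18
tool_pos: [0.5897, -0.0357, 0.1281]
tool_rot: [-3.141, 0.003, 3.123]
contact_force: [0.5, -1.0, 6.4]
opening: 0.0157
grip_force: 60.0
```

Request:
apply_moves:
  motion: "0 0 0 0.2 0 0 0; 0 0 0 0.2 0 0 0; 0 0 0 0 0 0 0"

```text
time: 31.55
tool_pos: [0.5881, -0.0355, 0.1217]
tool_rot: [3.141, -0.002, 3.123]
contact_force: [1.5, -2.1, -3.4]
opening: 0.0162
grip_force: 60.0
```

Request:
apply_moves:
  motion: "0 0 0 0.2 0 0 0; 0 0 0 0.2 0 0 0; 0 0 0 0 0 0 0"

```text
time: 31.92
tool_pos: [0.5886, -0.0352, 0.1189]
tool_rot: [3.141, -0.0, 3.123]
contact_force: [0.5, -0.1, -1.8]
opening: 0.0156
grip_force: 60.0
```

Request:
apply_moves:
  motion: "0 0 0 0.2 0 0 0; 0 0 0 0.2 0 0 0; 0 0 0 0 0 0 0"

```text
time: 32.3
tool_pos: [0.5888, -0.0353, 0.1187]
tool_rot: [-3.141, 0.002, 3.123]
contact_force: [-9.8, 1.9, 23.8]
opening: 0.0155
grip_force: 60.0
```

Request:
apply_moves:
  motion: "0 0 0 0.15 0 0 0; 0 0 0 0.05 0 0 0; 0 0 0 0 0 0 0; 0 0 0 0 0 0 0; 0 0 0 0 0 0 0; 0 0 0 0 0 0 0"

```text
time: 33.05
tool_pos: [0.5888, -0.0353, 0.1187]
tool_rot: [-3.141, 0.004, 3.123]
contact_force: [-15.7, 2.3, 37.2]
opening: 0.0155
grip_force: 60.0
```

Run:
```python
from h import *
a,b=robot.read_camera("scene"),robot.read_camera("side")
cv2.imwrite("pics/k.png",np.hstack([cv2.resize(a["img"][180:280,200:300],(400,400),interpolation=2),cv2.resize(b["img"][180:280,240:340],(400,400),interpolation=2)])[:,:,::-1])
o=robot.observe();print(o['tool_pos'],o['tool_rot'],o['contact_force'],o['torque'],o['opening'])
```

```text
[ 0.58882049 -0.03525594  0.11865141] [-3.14096529  0.00352097  3.1231336 ] [-14.94778707   2.68924005  36.69722223] [ 0.57322047  2.56854602 -0.04365078] 0.015556461833411729
```

View pics/k.png

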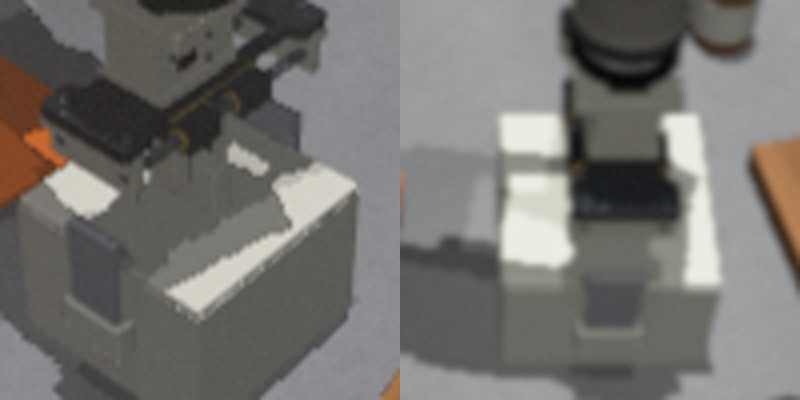

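The lid lies flush on the rim all round. The right clip's nose stands over its edge (crop (95,270) and (612,300)). The TCP height equals the seated height and the tool is level, so the lid is home on the left side too. The push is about 37 N.

```bash
python3 -c "
from cell import robot
print(robot.hand_in())"
```

```text
the job is handed in; nothing more can be done
None
```

I handed the job in at about 33 s: all four vials are in the tub, the empty tray stands upright on the bench, and the lid is pressed home with the gripper still pushing at about 37 N. The right clip is visibly over the lid's edge, but the gripper hides the left one, so I inferred that clip from the lid's seated height and level.

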